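Lay a standing reagent cassette in the analyser's loading tray

ROBOT

A 6-joint arm with a two-finger parallel gripper is mounted at the origin on the work surface. World frame = base frame: x ahead of the robot, y to its left, z up, the work surface at z = 0. Lengths are in m, angles in rad, forces in N, time in s.
With the tool pointing down it reaches from about 0.275 to 0.775 m from the base axis. Payload 14.6 kg.
Tool frame: the origin (TCP) lies at the very end of the fingers, on their centre line; the grasp point (between the pads) lies 19 mm behind it (arm.grip_point_offset is the distance from the TCP to the grasp point, in m); z points along the fingers, y is the direction in which the jaws open and shut (so a half turn about z gives the same grasp; the last joint's range is limited). The gripper opens to 85 mm and grips with 20 to 120 N. Pads are 22 mm wide; open, the fingers measure 114 mm over their backs; the gripper's body (76 mm by 85 mm) begins 54 mm behind the grasp point. The pads swing forward as they close: fully open they stand 13 mm farther back than shut.
Start: joints at [1.016, 0.263, -0.048, 1.259, 0, 1.415], TCP at [0.204, 0.484, 0.231] pointing down, gripper open.
Joint ranges: [-2.65, 2.65], [-0.89, 1.7], [-1.18, 1.37], [-2.13, 2.11], [-1.35, 1.29], [-3.14, 3.14]. Speed limits (rad/s): [1.89, 1.89, 2.57, 2.79, 3.14, 3.14].

INTERFACE

Orientations are given as [roll, pitch, yaw] about the fixed x, y, z axes, in that order (R = Rz(yaw) Ry(pitch) Rx(roll)).
In Python, from station import state, eyes, workorder, arm gives the robot as it stands.
- The arm moves only by the tool drive_tool, never from a script. Its argument "increments" is a list of rows, each a list of 7 numbers: the shift along the tool's x, y, z as a fraction of full scale, then the turn, a rotation vector about the tool's x, y, z as a fraction of full scale, then the gripper's target within -1 to 1 (shut at 1, half-way at 0, fully open at -1). In form: [[tx, ty, tz, ax, ay, az, gripper], ...]. A call has 1 to 8 rows; each row is the pose to reach, as a shift and turn from the pose commanded when the call began, along the tool's axes at that moment; what a row does not reach only later rows make up. Full scale, the value 1, is 0.4 m for a shift and 45 degrees for a turn. A row lasts 1/12 s, in which the tool goes at most 41.7 mm and 7.16 degrees, less where a joint would pass 70% of its speed; a pose out of reach is approached as far as the arm can. A call with a number of a shift or a turn outside -1 to 1 is refused whole. A call with a gripper value outside its range is refused whole. The fingers move at their own pace and stop on an object; "newtons" is the grip in N (left out, the last holds). Time passes only in rows, so rows that repeat a pose let the fingers close. It gives the time, the measured TCP pose, the force and the opening at its end, in the units of the state.
- state(): the state, without advancing time (a new reading comes with each control period).
- eyes.get_image(name): name is "scene" or "top" or "wrist"; returns a dict with "color" (384x512x3 uint8, blue, green, red), "mtx" (3x3 intrinsics, pixels), "D" ([k1, k2, p1, p2, k3] as OpenCV has them; the pictures are not rectified), "view" (4x4, takes a point from world to camera coordinates). Camera axes: x right, y down, z forward; pixel columns grow to the right and rows downward; lengths in m; the calibration is good to about 2 mm. A picture is of the moment at which its call begins. There is no depth.
- workorder.close_job(): hands the job in, once; it reports no verdict.
The state is a dict: "clock": time; "joints": joint angles; "qd": joint speeds; "joint_torque": joint torques, N m; "eef_pos": TCP position; "orientation": TCP orientation; "ft_force": force on the tool from outside, world axes, zero at the start; "ft_torque": the same for the moment, N m; "grip_width": opening from 0.0 (shut) to 1.0 (fully open).
Only numpy, scipy, OpenCV 4.12 (cv2) and the standard library are available. Lean on these libraries where they do the work, as an engineer would, in place of code of your own. Each camera call takes 0.05 s, during which the arm holds its last target. There are 200 camera calls.

TASK

Stand the reagent cassette with the orange band upright and square against the low yellow stop of the loading tray, a broad face towards the tray and centred between its rails, then, without gripping it, push it gently high up so that it tips over the stop and lies on the tray. Then slide it lying down until its top face sits square against the orange seat plate, press it there with about 10 newtons for half a second (never over 20), and leave it there; leave the blue-banded cassette, the tube rack and the jug alone.

Things in the scene. Friction and masses are not known exactly. Their poses are not given: they have to be found in the camera images.
- cassette: The reagent cassette to load: a rigid white plastic box, 50 mm thick (its x), 90 mm wide (its y), 110 mm tall (its z), 0.4 to 0.85 kg, an orange band round it 69 to 91 mm up and two orange port discs on its top face. It starts standing on the desk. Origin: centre of the underside; z points to the top face. Its two broad faces (+x and -x) are alike, either may go down.
- cassette_top (a point): Centre of the cassette's top face, 110 mm above its origin. Pushed near the top, the standing cassette tips over the stop with only 1 to 4 N and falls over by itself past about 30 degrees; more than 15 N is too rough.
- other_cassette: A cassette of the same size with a blue band, standing on the desk. Not to be disturbed (pushed more than 20 mm or tipped).
- tray: Fixed loading tray. Origin: on the desk below the middle of the stop edge; x is the loading direction, z up. A flat grey bed, 12 mm high and 126 mm wide, starts at x = 0. Two aluminium rails, 12 mm above the bed, run from x = 28 to 162 mm, inner faces at y = -54 and +54 mm. The orange seat plate closes the channel; a white housing behind it, its top 30 mm over the desk, ends at x = 221 mm.
- tube_rack: Blue rack of capped sample tubes, about 70 x 200 x 95 mm, loose on the desk well to the right. Leave alone.
- jug: Clear plastic jug with white cap, 110 mm across, 190 mm tall, loose on the desk well to the right. Leave alone.
- tray_stop (a point): Middle of the stop's top edge: the upright yellow front face of the tray's bed, 12 mm high, 126 mm long, level with the bed behind it. Tipped over it, the cassette lies on the bed with its top face about 98 mm past this edge and its underside about 12 mm short of it, and has some 70 mm left to slide.
- seat: The seat at the tray's end: orange upright plate, 106 mm wide, 44 mm high, on a white housing. Origin: tray x = 170 mm, 12 mm above the desk; axes as the tray's. The plate is clamped, rigid, its face set anywhere from 7 mm before to 7 mm past this origin: feel for it. It registers the cassette from 5 N held 0.3 s, damaged above 20 N. Sliding friction (about 1 to 5 N) adds at the hand.
Things that resemble listed ones, but are neither listed nor needed, are in the scene too. What is shaped like the cassette but purple or red is not meant.

How it is judged:
On the way, in this order (a step that is already met when the one before it is completed fails the run):
1. the cassette stands upright and square against the low stop (within 6 mm), a broad face to the tray, centred within 9 mm (angle between cassette's own z axis and vertical below 0.06 rad and height (world z) of cassette below 0.004 m and x of cassette in the frame of tray between -0.031 and -0.02 m and y of cassette in the frame of tray between -0.009 and 0.009 m and angle between the x axis of cassette and the x axis of tray, either way round below 0.1 rad), for 0.2 s.
2. tipped over the stop, the cassette lies flat on the bed between the rails, top end first, its top not yet slid further than 140 mm past the stop (angle between cassette's own z axis and vertical between 1.5 and 1.64 rad and x of cassette_top in the frame of tray between 0.07 and 0.14 m and z of cassette_top in the frame of tray below 0.042 m), for 0.2 s.
3. the cassette, lying, is pressed against the seat plate with at least 5 N for 0.3 s (angle between cassette's own z axis and vertical above 1.5 rad and x of cassette_top in the frame of tray above 0.159 m and contact force between cassette and seat above 5 N), for 0.3 s.
At the end, for the whole second after the job is handed in: The orange-banded cassette lies flat on the tray's bed (within 4 degrees), square to the tray (within 4.5 degrees), its top face home at the seat plate (at least 159 mm past the stop), released and at rest (angle between cassette's own z axis and vertical between 1.5 and 1.64 rad and x of cassette_top in the frame of tray above 0.159 m and z of cassette_top in the frame of tray below 0.042 m and angle between the z axis of cassette and the x axis of tray, either way round below 0.08 rad and linear speed of cassette below 0.01 m/s); the robot touches nothing.
It fails at once if seat plate loaded with more than 20 N (contact force between cassette and seat above 20 N).
It fails at once if the cassette gripped, or pushed with more than 15 N, while it is being tipped (12 to 75 degrees) (angle between cassette's own z axis and vertical between 0.2 and 1.3 rad and contact force between the fingers and cassette above 15 N).
It fails at once if the cassette tipped anywhere but at the stop, or lifted while tipped (angle between cassette's own z axis and vertical above 0.3 rad and (x of cassette in the frame of tray below -0.06 m or height (world z) of cassette above 0.07 m)).
It fails at once if the blue-banded cassette disturbed (distance of other_cassette from where it was at the start of the episode above 0.02 m or angle between other_cassette's own z axis and vertical above 0.3 rad).
It fails at once if the tube rack or the jug disturbed (distance of any of tube_rack, jug from where it was at the start of the episode above 0.02 m).
It also fails if it takes over 70 s, if anything falls off the work surface, if the arm or the gripper's body presses on something with over 40 N, if the wrist force passes 120 N, or if a joint passes its speed limit or range.

## Working session

There is one attempt and no reset: what is moved stays moved. The work goes in short steps, Python scripts to look and compute and a tool call to move; the robot and the scene stay as the last step left them, time stands still between calls to the robot, and variables do not carry over. Pictures are saved under pics/ and viewed, about 8 in all and at most 12, crops included, and the job is handed in when it is done.

Besides the shell and the picture viewer there is one more tool, called after ">>>" by a JSON object that holds its "api" and its "payload", one argument or row to a line. drive_tool: Moves the arm, as the interface text tells. Shift numbers are shares of 0.4 m and turn numbers shares of 45 degrees, none past 1 either way. Its arguments: {"type":"object","properties":{"increments":{"type":"array","items":{"type":"array","items":{"type":"number","minimum":-1,"maximum":1}}},"newtons":{"type":"number"}},"required":["increments"]}

```bash
ls; mkdir -p pics; python3 - <<'E'
from station import state, eyes, workorder, arm
import cv2,numpy as np
print(state())
a=eyes.get_image("scene");b=eyes.get_image("top")
for n,i in(("scene",a),("top",b)):
    cv2.imwrite(f"pics/{n}0.png",i["color"]);print(n,i["mtx"].tolist(),i["D"],np.round(i["view"],3).tolist())
    np.savez(f"{n}0.npz",**{k:np.array(v) for k,v in i.items()})
E
```

```text
pics
{'clock': 0.0, 'joints': array([ 1.01567461e+00,  2.63521108e-01, -4.89342393e-02,  1.25938453e+00,
       -1.31216046e-06,  1.41547882e+00]), 'qd': array([-7.44610369e-05, -3.27456222e-03, -8.77419229e-04, -4.77463971e-04,
       -3.51903207e-05,  2.95073920e-04]), 'joint_torque': array([-1.48567477e-03, -6.37622023e+01,  3.84565187e+01,  1.38068429e-02,
        1.53235538e-05,  2.73861428e-05]), 'eef_pos': array([0.20422089, 0.48336121, 0.23082702]), 'orientation': array([-3.14056146e+00, -1.60134967e-04,  2.74178836e+00]), 'ft_force': array([-0.82429077, -0.32997473, -0.02217455]), 'ft_torque': array([-0.00526974, -0.02804202,  0.00825308]), 'grip_width': 0.9993879076345051}
scene [[493.5941458156628, 0.0, 256.2294418189464], [0.0, 493.5941458156628, 186.89523167723422], [0.0, 0.0, 1.0]] [0.05731532 0.         0.         0.         0.        ] [[0.842, 0.54, 0.01, -0.392], [0.358, -0.544, -0.759, -0.087], [-0.404, 0.643, -0.651, 1.487], [0.0, 0.0, 0.0, 1.0]]
top [[348.11937507967974, 0.0, 258.4991378769578], [0.0, 348.11937507967974, 198.69046487838273], [0.0, 0.0, 1.0]] [-0.03478538  0.          0.          0.          0.        ] [[-0.018, -1.0, 0.007, 0.004], [-0.998, 0.018, -0.054, 0.47], [0.054, -0.008, -0.999, 1.179], [0.0, 0.0, 0.0, 1.0]]
```

View pics/scene0.png

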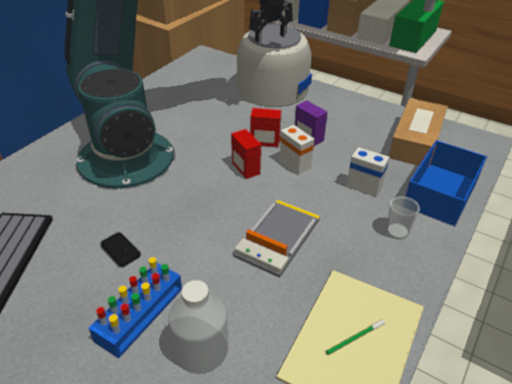

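View pics/top0.png

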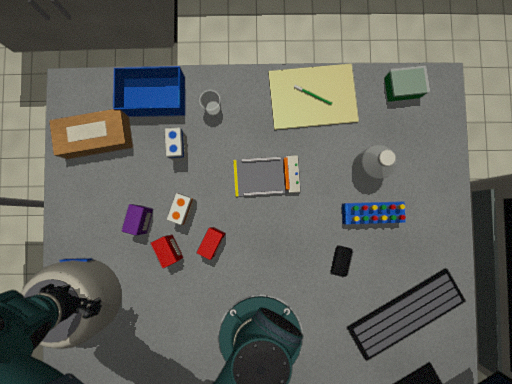

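Candidates, with pixels in the top and scene images:
- Orange-banded cassette: top (179,208), scene (297,145). This is the target.
- Blue-banded cassette: top (174,142), scene (368,168).
- Purple box: top (137,218).
- Red boxes: top (167,250) and (211,243).

The tray's yellow stop is at top (236,178) and its seat at (288,174). The loading direction is roughly world -y.

```bash
cat > h.py <<'E'
import cv2,numpy as np
from scipy.spatial.transform import Rotation as R
def ray(im,px,z):
    u=cv2.undistortPoints(np.array(px,float).reshape(-1,1,2),im["mtx"],im["D"]).reshape(-1,2)
    V=np.array(im["view"]);Rm=V[:3,:3];c=-Rm.T@V[:3,3]
    d=np.c_[u,np.ones(len(u))]@Rm
    return c+d*((z-c[2])/d[:,2])[:,None]
def mask(im,lo,hi,box=None):
    hsv=cv2.cvtColor(im["color"],cv2.COLOR_BGR2HSV);m=cv2.inRange(hsv,np.array(lo),np.array(hi))
    if box: q=np.zeros_like(m);x0,y0,x1,y1=box;q[y0:y1,x0:x1]=255;m&=q
    return m
def blobs(m,amin=8):
    c,_=cv2.findContours(m,cv2.RETR_EXTERNAL,cv2.CHAIN_APPROX_NONE)
    n,l,s,ce=cv2.connectedComponentsWithStats(m)
    return [(s[i],ce[i],cv2.minAreaRect(np.argwhere(l==i)[:,::-1].astype(np.float32))) for i in range(1,n) if s[i,4]>=amin]
E
python3 - <<'E'
from h import *
im=dict(np.load("top0.npz"))
O=((5,130,120),(20,255,255));Y=((22,120,120),(34,255,255));B=((100,130,80),(125,255,255));Rd=((0,150,80),(4,255,255));P=((126,80,50),(160,255,255))
np.set_printoptions(precision=4,suppress=True)
for n,c,z,box in(("orange",O,.11,(150,180,215,240)),("blue",B,.11,(155,120,195,165)),("yellow",Y,.012,(225,150,250,205)),("seat",O,.056,(275,145,305,200)),("red",Rd,.1,(140,215,235,280)),("purple",P,.1,(110,190,160,245))):
    for s,ce,r in blobs(mask(im,*c,box)):
        print(n,s,ce,ray(im,[ce],z)[0][:2],"corners",ray(im,cv2.boxPoints(r),z)[:,:2].tolist() if n in("yellow","seat","red","purple") else "")
a=cv2.resize(im["color"][110:290,100:320],None,fx=3,fy=3,interpolation=cv2.INTER_CUBIC);cv2.imwrite("pics/crop1.png",a)
E
```

```text
orange [177 199   8   7  45] [180.4444 201.9333] [0.4585 0.2421] corners 
orange [172 212   8   7  44] [175.5 215. ] [0.4178 0.2579] corners 
blue [169 132   7   6  38] [172.  134.5] [0.6738 0.2681] corners 
blue [170 145   7   7  39] [172.8718 148.1282] [0.6299 0.2654] corners 
yellow [233 160   6  37 124] [235.4194 177.5323] [0.544  0.0739] corners [[0.6048004121811821, 0.08238985702467123], [0.6052962930675869, 0.07103864693559728], [0.480452746048094, 0.0653116134089656], [0.47996642127660255, 0.07659430328255565]]
seat [284 158   6  32 110] [286.3909 172.9727] [ 0.5511 -0.0978] corners [[0.6012324847718317, -0.08957718437765508], [0.6018656760574311, -0.1009453257593671], [0.49795064489846436, -0.10593487716462265], [0.49733757653988847, -0.09462562905230228]]
red [197 228  26  32 450] [209.4844 243.18  ] [0.3273 0.1535] corners [[0.2984663228626916, 0.1957096572615898], [0.3794378677133427, 0.1538224450828093], [0.3566305802289805, 0.10988479619973796], [0.2758169965323604, 0.15187138055289054]]
red [151 237  27  31 445] [163.4202 251.8022] [0.3026 0.2992] corners [[0.3322100916631456, 0.3421435887335271], [0.35473711147359577, 0.29512199323857236], [0.27376682298290855, 0.25521010577366887], [0.25135330058554706, 0.3020759865337886]]
purple [122 204  24  31 458] [132.6114 219.0066] [0.4075 0.3967] corners [[0.37168084862787465, 0.43556358846971505], [0.46148699155753375, 0.4065583053539864], [0.44491051697095224, 0.35715415418342034], [0.35530396366650474, 0.386290855132196]]
```

View pics/crop1.png

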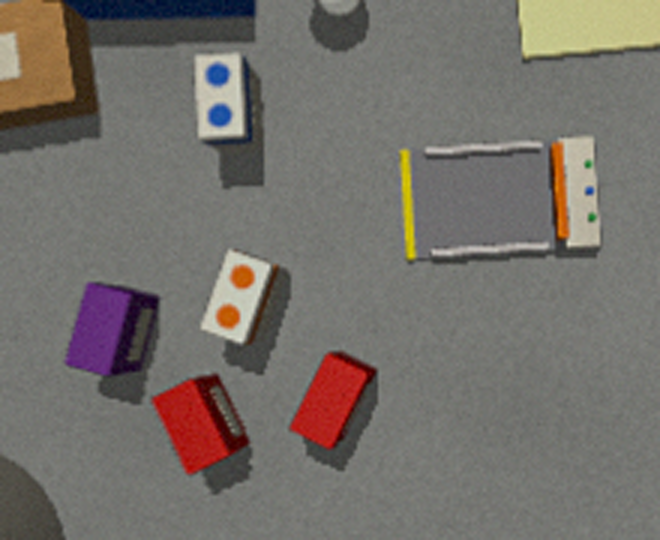

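Crop 1 confirms a white box with two orange discs, at crop (242,277) and (228,316). I'll go above it and take a close look.

```bash
cat >> h.py <<'E'
def go(p,yaw=None):
    from station import state
    s=state();M=R.from_euler("xyz",s["orientation"]);t=M.inv().apply(np.array(p)-s["eef_pos"])/.4
    w=(M.inv()*R.from_euler("xyz",[np.pi,0,yaw if yaw is not None else s["orientation"][2]])).as_rotvec()/(np.pi/4)
    print("row",np.round(t,4).tolist(),np.round(w,4).tolist())
E
python3 -c "
from h import *
go([.438,.25,.22],np.deg2rad(158.8))"
```

```text
row [-0.7654, -0.31, 0.0274] [-0.0012, -0.0002, -0.0379]
```

>>> {"api": "drive_tool", "payload": {
  "increments": [
    [0, 0, -0.05, 0, 0, 0, -1],
    [-0.2, -0.08, -0.05, 0, 0, -0.038, -1],
    [-0.7654, -0.31, 0, 0, 0, -0.038, -1],
    [-0.7654, -0.31, 0.0274, 0, 0, -0.038, -1],
    [-0.7654, -0.31, 0.0274, 0, 0, -0.038, -1],
    [-0.7654, -0.31, 0.0274, 0, 0, -0.038, -1],
    [-0.7654, -0.31, 0.0274, 0, 0, -0.038, -1],
    [-0.7654, -0.31, 0.0274, 0, 0, -0.038, -1]
  ]
}}

```text
clock: 0.77
eef_pos: [0.4107, 0.2767, 0.2246]
orientation: [-3.141, -0.0, 2.772]
ft_force: [1.4, 0.9, 0.3]
grip_width: 0.996
```

>>> {"api": "drive_tool", "payload": {
  "increments": [
    [0, 0, 0, 0, 0, 0, -1],
    [0, 0, 0, 0, 0, 0, -1],
    [0, 0, 0, 0, 0, 0, -1],
    [0, 0, 0, 0, 0, 0, -1]
  ]
}}

```text
clock: 1.1
eef_pos: [0.4091, 0.2792, 0.2249]
orientation: [-3.142, -0.0, 2.773]
ft_force: [0.5, -0.7, -0.4]
grip_width: 1.0
```

```bash
python3 - <<'E'
from h import *
from station import *
im=eyes.get_image("wrist");np.savez("w1.npz",**{k:np.array(v) for k,v in im.items()});cv2.imwrite("pics/w1.png",im["color"])
print(state()["eef_pos"],state()["orientation"])
for s,ce,r in blobs(mask(im,(5,130,120),(20,255,255)),40): print(s,ce,ray(im,[ce],.11)[0])
E
```

```text
[0.40898142 0.27938707 0.22500282] [ 3.14147714e+00 -7.51655144e-05  2.77330079e+00]
[227 193  26  24 506] [239.81027668 204.62252964] [0.41965909 0.25762175 0.11      ]
[230 236  25  22 436] [241.59862385 246.72247706] [0.46105509 0.24262283 0.11      ]
```

View pics/w1.png

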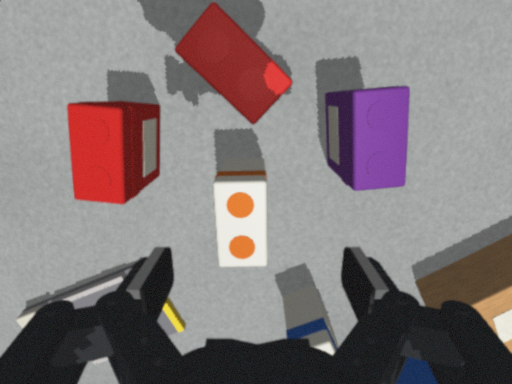

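The wrist view shows the target with its discs at (240,205) and (242,247). That puts the centre at (0.440, 0.250) and the thin axis at about 70°.

```bash
python3 -c "
from h import *
go([.440,.25,.06],2.794)"
```

```text
row [-0.0988, -0.0407, 0.4125] [0.0001, -0.0001, -0.0264]
```

>>> {"api": "drive_tool", "payload": {
  "increments": [
    [-0.0988, -0.0407, 0, 0, 0, -0.0264, -1],
    [-0.0988, -0.0407, 0, 0, 0, -0.0264, -1],
    [-0.0988, -0.0407, 0.1, 0, 0, -0.0264, -1],
    [-0.0988, -0.0407, 0.2, 0, 0, -0.0264, -1],
    [-0.0988, -0.0407, 0.3, 0, 0, -0.0264, -1],
    [-0.0988, -0.0407, 0.36, 0, 0, -0.0264, -1],
    [-0.0988, -0.0407, 0.4125, 0, 0, -0.0264, -1],
    [-0.0988, -0.0407, 0.4125, 0, 0, -0.0264, -1]
  ]
}}

```text
clock: 1.82
eef_pos: [0.4382, 0.2491, 0.0567]
orientation: [-3.138, -0.004, 2.794]
ft_force: [-1.7, 0.2, -0.7]
grip_width: 0.997
```

>>> {"api": "drive_tool", "payload": {
  "increments": [
    [0, 0, 0, 0, 0, 0, -1],
    [0, 0, 0, 0, 0, 0, -1],
    [0, 0, 0, 0, 0, 0, -1]
  ]
}}

```text
clock: 2.07
eef_pos: [0.4415, 0.2497, 0.0614]
orientation: [3.14, 0.002, 2.793]
ft_force: [-0.0, -0.1, 0.2]
grip_width: 1.003
```

>>> {"api": "drive_tool", "payload": {
  "increments": [
    [0, 0, 0, 0, 0, 0, 1],
    [0, 0, 0, 0, 0, 0, 1],
    [0, 0, 0, 0, 0, 0, 1],
    [0, 0, 0, 0, 0, 0, 1],
    [0, 0, 0, 0, 0, 0, 1],
    [0, 0, 0, 0, 0, 0, 1],
    [0, 0, 0, 0, 0, 0, 1],
    [0, 0, 0, 0, 0, 0, 1]
  ],
  "newtons": 35
}}

```text
clock: 2.73
eef_pos: [0.4411, 0.2493, 0.0605]
orientation: [3.141, 0.001, 2.792]
ft_force: [-0.9, 2.0, 7.2]
grip_width: 0.581
```

```bash
python3 -c "
from h import *
go([.540,.1625,.11],np.deg2rad(182.6))"
```

```text
row [-0.3067, -0.1192, -0.1236] [0.001, 0.0012, -0.5023]
```

>>> {"api": "drive_tool", "payload": {
  "increments": [
    [0, 0, -0.05, 0, 0, 0, 1],
    [0, 0, -0.1236, 0, 0, 0, 1],
    [-0.05, -0.02, -0.1236, 0, 0, -0.1, 1],
    [-0.12, -0.045, -0.1236, 0, 0, -0.22, 1],
    [-0.2, -0.075, -0.1236, 0, 0, -0.34, 1],
    [-0.27, -0.105, -0.1236, 0, 0, -0.44, 1],
    [-0.3067, -0.1192, -0.1236, 0, 0, -0.5023, 1],
    [-0.3067, -0.1192, -0.1236, 0, 0, -0.5023, 1]
  ]
}}

```text
clock: 3.4
eef_pos: [0.5419, 0.16, 0.1089]
orientation: [-3.141, 0.0, -3.096]
ft_force: [-0.7, -0.9, -4.2]
grip_width: 0.581
```

>>> {"api": "drive_tool", "payload": {
  "increments": [
    [0, 0, 0, 0, 0, 0, 1],
    [0, 0, 0, 0, 0, 0, 1],
    [0, 0, 0, 0, 0, 0, 1],
    [0, 0, 0, 0, 0, 0, 1]
  ]
}}

```text
clock: 3.73
eef_pos: [0.539, 0.1629, 0.1094]
orientation: [3.142, -0.0, -3.096]
ft_force: [-0.1, 0.0, -4.5]
grip_width: 0.58
```

```bash
python3 - <<'E'
from h import *
from station import *
im=eyes.get_image("wrist");np.savez("w2.npz",**{k:np.array(v) for k,v in im.items()});cv2.imwrite("pics/w2.png",im["color"])
s=state();print(s["eef_pos"],s["orientation"],s["ft_force"],s["grip_width"])
for s,ce,r in blobs(mask(im,(22,120,100),(34,255,255)),30): print(s,ce,r,ray(im,[ce],.012)[0],ray(im,cv2.boxPoints(r),.012).tolist())
E
```

```text
[0.5391156  0.16290927 0.10942788] [ 3.14154096e+00 -9.09423942e-05 -3.09568780e+00] [ 0.19827126  0.55619307 -4.8849847 ] 0.5821473984433485
[ 141  121   30  139 2199] [156.211005   188.14233743] ((156.0445556640625, 189.94554138183594), (139.802734375, 17.01513671875), 84.2894058227539) [0.53892068 0.0754978  0.012     ] [[0.4829830278756344, 0.06590378270964083, 0.01200000000000001], [0.48115673040114704, 0.0797686644890526, 0.01200000000000001], [0.6073377552549013, 0.08545111002573245, 0.011999999999999983], [0.6100547802831446, 0.06932622658999059, 0.011999999999999983]]
```

View pics/w2.png

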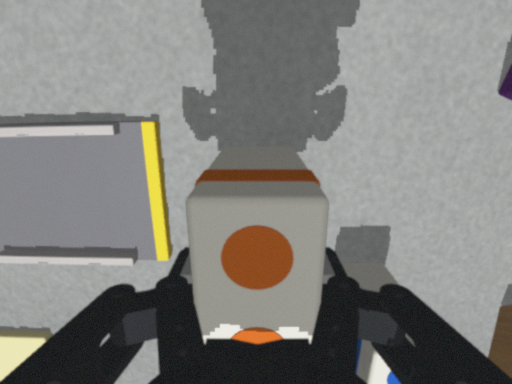

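```bash
python3 - <<'E'
from h import *
im=dict(np.load("w2.npz"))
for y in(135,190,245): print(y,[tuple(int(v) for v in im["color"][y,x]) for x in range(138,174)])
m=mask(im,(22,120,60),(34,255,255),(130,100,185,280))
L=[];Rr=[]
ys=np.arange(128,256,4)
for y in ys:
    xs=np.where(m[y])[0];L.append((xs.min()-.5,y));Rr.append((xs.max()+.5,y))
for n,P,z in(("left",L,.012),("right z0",Rr,0),("right z12",Rr,.012)):
    w=ray(im,P,z);f=np.polyfit(w[:,0],w[:,1],1);print(n,f,"y at x=.541:",np.polyval(f,.541))
ys,xs=np.where(m);i,j=ys.argmin(),ys.argmax()
print("ends",ys[i],xs[i],ys[j],xs[j],ray(im,[(xs[i],ys[i]),(xs[j],ys[j])],.012))
E
```

```text
135 [(140, 136, 135), (143, 139, 138), (142, 138, 139), (136, 154, 161), (112, 188, 206), (82, 219, 235), (72, 224, 239), (70, 224, 239), (71, 224, 239), (72, 224, 239), (70, 223, 238), (68, 224, 238), (73, 225, 239), (74, 225, 239), (73, 225, 239), (72, 223, 238), (65, 208, 227), (51, 162, 184), (36, 114, 131), (33, 97, 111), (34, 95, 110), (77, 110, 117), (136, 146, 147), (162, 165, 163), (165, 169, 165), (167, 168, 166), (169, 170, 167), (169, 170, 167), (169, 170, 167), (168, 169, 166), (170, 171, 169), (169, 170, 168), (169, 172, 167), (171, 172, 168), (169, 170, 168), (168, 168, 166)]
190 [(142, 139, 136), (142, 135, 135), (141, 138, 138), (144, 139, 138), (141, 138, 136), (145, 143, 141), (144, 141, 139), (138, 135, 136), (143, 141, 139), (139, 145, 149), (119, 175, 187), (93, 210, 226), (74, 222, 237), (69, 224, 238), (70, 224, 239), (72, 224, 239), (74, 225, 239), (72, 224, 239), (74, 225, 239), (71, 225, 239), (71, 224, 239), (71, 222, 236), (62, 197, 220), (46, 140, 159), (36, 101, 119), (33, 95, 111), (49, 101, 113), (98, 121, 127), (148, 152, 153), (166, 167, 164), (165,
[... 283 characters left out ...]
135), (143, 135, 137), (142, 137, 137), (143, 136, 137), (145, 138, 137), (142, 138, 137), (139, 151, 156), (115, 184, 199), (86, 215, 230), (71, 223, 238), (73, 225, 239), (69, 224, 238), (72, 224, 239), (72, 224, 239), (72, 225, 239), (72, 225, 239), (69, 224, 238), (68, 221, 236), (60, 198, 220), (45, 146, 165), (34, 105, 122), (29, 94, 108), (49, 98, 110), (84, 107, 112), (119, 125, 122), (153, 154, 152)]
left [0.04534449 0.04401818] y at x=.541: 0.06854955342119848
right z0 [0.04852284 0.05226243] y at x=.541: 0.0785132893654918
right z12 [0.04852284 0.05626689] y at x=.541: 0.08251774154370686
ends 121 143 259 158 [[0.48272718 0.06785874 0.012     ]
 [0.60841993 0.07271388 0.012     ]]
```

The stop's front edge is at about y=0.0785, its middle at x≈0.545, and the tray is turned 2.7°. I'll lower the cassette 5 mm short of the stop, then feel for contact.

```bash
python3 -c "
from h import *
go([.5436,.1087,.0605],np.deg2rad(182.7))"
```

```text
row [-0.005, -0.1359, 0.1223] [0.0001, -0.0001, -0.0016]
```

>>> {"api": "drive_tool", "payload": {
  "increments": [
    [-0.005, -0.07, 0.0, 0, 0, 0, 1],
    [-0.005, -0.1359, 0.02, 0, 0, 0, 1],
    [-0.005, -0.1359, 0.06, 0, 0, 0, 1],
    [-0.005, -0.1359, 0.09, 0, 0, 0, 1],
    [-0.005, -0.1359, 0.11, 0, 0, 0, 1],
    [-0.005, -0.1359, 0.119, 0, 0, 0, 1],
    [-0.005, -0.1359, 0.119, 0, 0, 0, 1],
    [-0.005, -0.1359, 0.119, 0, 0, 0, 1]
  ]
}}

```text
clock: 4.45
eef_pos: [0.5443, 0.1085, 0.0621]
orientation: [3.142, 0.0, -3.096]
ft_force: [-0.4, 0.3, -3.5]
grip_width: 0.581
```

>>> {"api": "drive_tool", "payload": {
  "increments": [
    [0, 0, 0, 0, 0, 0, 1],
    [0, 0, 0, 0, 0, 0, 1]
  ]
}}

```text
clock: 4.62
eef_pos: [0.5445, 0.1083, 0.0623]
orientation: [-3.142, 0.001, -3.096]
ft_force: [-0.3, -0.2, -4.3]
grip_width: 0.581
```

>>> {"api": "drive_tool", "payload": {
  "increments": [
    [0.0, 0, 0.003, 0, 0, 0, 1],
    [0, 0, 0.005, 0, 0, 0, 1],
    [0, 0, 0.005, 0, 0, 0, 1]
  ]
}}

```text
clock: 4.87
eef_pos: [0.5445, 0.1082, 0.0605]
orientation: [3.142, 0.001, -3.096]
ft_force: [-2.2, 1.9, 5.9]
grip_width: 0.582
```

>>> {"api": "drive_tool", "payload": {
  "increments": [
    [0.0, -0.003, 0, 0, 0, 0, 1],
    [0, -0.006, 0.0, 0, 0, 0, 1],
    [0, -0.006, 0.0, 0, 0, 0, 1]
  ]
}}

```text
clock: 5.12
eef_pos: [0.5448, 0.1063, 0.0605]
orientation: [3.14, 0.002, -3.096]
ft_force: [-1.5, 3.7, 5.5]
grip_width: 0.583
```

>>> {"api": "drive_tool", "payload": {
  "increments": [
    [0.0, -0.002, 0, 0, 0, 0, 1],
    [0, -0.003, 0.0, 0, 0, 0, 1],
    [0, -0.003, 0.0, 0, 0, 0, 1]
  ]
}}

```text
clock: 5.37
eef_pos: [0.545, 0.1052, 0.0605]
orientation: [3.14, 0.002, -3.096]
ft_force: [-0.6, 4.8, 4.7]
grip_width: 0.577
```

>>> {"api": "drive_tool", "payload": {
  "increments": [
    [0.0, -0.003, 0, 0, 0, 0, 1],
    [0, -0.003, 0.0, 0, 0, 0, 1],
    [0, -0.003, 0.0, 0, 0, 0, 1]
  ]
}}

```text
clock: 5.62
eef_pos: [0.545, 0.1041, 0.0606]
orientation: [3.14, 0.002, -3.096]
ft_force: [0.2, 5.5, 5.4]
grip_width: 0.581
```

>>> {"api": "drive_tool", "payload": {
  "increments": [
    [0.0, -0.003, 0, 0, 0, 0, 1],
    [0, -0.003, 0.0, 0, 0, 0, 1],
    [0, -0.003, 0.0, 0, 0, 0, 1]
  ]
}}

```text
clock: 5.87
eef_pos: [0.545, 0.1038, 0.0606]
orientation: [3.138, 0.002, -3.095]
ft_force: [-1.6, 11.7, 7.0]
grip_width: 0.58
```

>>> {"api": "drive_tool", "payload": {
  "increments": [
    [0.0, 0.002, 0, 0, 0, 0, 1],
    [0, 0.002, 0.0, 0, 0, 0, 1],
    [0, 0.002, 0.0, 0, 0, 0, -1],
    [0, 0.002, 0.0, 0, 0, 0, -1],
    [0, 0.002, 0.0, 0, 0, 0, -1],
    [0, 0.002, 0.0, 0, 0, 0, -1],
    [0, 0.002, 0.0, 0, 0, 0, -1],
    [0, 0.002, 0.0, 0, 0, 0, -1]
  ]
}}

```text
clock: 6.53
eef_pos: [0.5444, 0.1028, 0.0597]
orientation: [-3.142, 0.0, -3.096]
ft_force: [-0.1, 0.7, 0.6]
grip_width: 1.001
```

>>> {"api": "drive_tool", "payload": {
  "increments": [
    [0, 0, -0.05, 0, 0, 0, -1],
    [0, 0, -0.15, 0, 0, 0, -1],
    [0, 0, -0.25, 0, 0, 0, -1],
    [0, 0.05, -0.3, 0, 0, 0, -1],
    [0, 0.15, -0.3, 0, 0, 0, -1],
    [0, 0.2, -0.3, 0, 0, 0, 1],
    [0, 0.2, -0.3, 0, 0, 0, 1],
    [0, 0.2, -0.3, 0, 0, 0, 1]
  ]
}}

```text
clock: 7.2
eef_pos: [0.5405, 0.1836, 0.1796]
orientation: [-3.141, -0.0, -3.094]
ft_force: [0.2, -0.3, 0.4]
grip_width: 0.606
```

```bash
python3 - <<'E'
from h import *
from station import *
im=eyes.get_image("wrist");np.savez("w3.npz",**{k:np.array(v) for k,v in im.items()});cv2.imwrite("pics/w3.png",im["color"])
s=state();print(s["eef_pos"],s["orientation"],s["ft_force"],s["grip_width"])
for q,ce,r in blobs(mask(im,(5,130,120),(20,255,255)),40): print(q,ce,ray(im,[ce],.11)[0])
E
```

```text
[0.54061771 0.18278685 0.17954956] [-3.14131680e+00 -2.91110896e-04 -3.09556464e+00] [-0.44683774 -0.4342959   0.75344053] 0.5155665573727435
[136 160  33  32 838] [151.69093079 175.424821  ] [0.52171056 0.10288141 0.11      ]
[143 215  31  29 692] [157.8583815  229.07803468] [0.56574727 0.10497395 0.11      ]
```

View pics/w3.png

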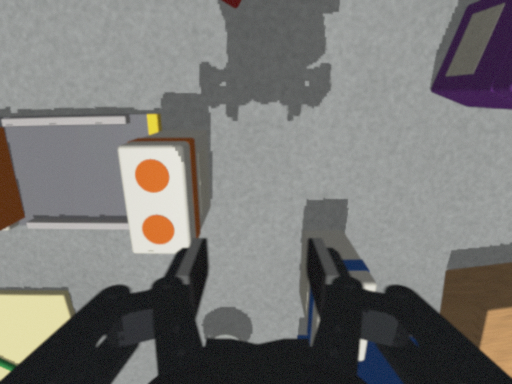

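The wrist view shows the cassette standing against the stop, with discs at (152,175) and (158,229). Its centre is (0.544, 0.104), square at 2.7° and centred. Next I'll close the fingers and come in behind it at z≈0.095.

```bash
python3 -c "
from h import *
go([.541,.160,.095],np.deg2rad(182.7))"
```

```text
row [0.0016, -0.0569, 0.2114] [-0.0004, -0.0004, -0.0014]
```

>>> {"api": "drive_tool", "payload": {
  "increments": [
    [0.0016, 0, 0.0, 0, 0, 0, 1],
    [0.0016, 0, 0.05, 0, 0, 0, 1],
    [0.0016, 0, 0.12, 0, 0, 0, 1],
    [0.0016, 0, 0.18, 0, 0, 0, 1],
    [0.0016, 0, 0.2114, 0, 0, 0, 1],
    [0.0016, -0.02, 0.2114, 0, 0, 0, 1],
    [0.0016, -0.04, 0.2114, 0, 0, 0, 1],
    [0.0016, -0.05, 0.2114, 0, 0, 0, 1]
  ]
}}

```text
clock: 7.92
eef_pos: [0.5417, 0.1611, 0.0962]
orientation: [-3.141, 0.001, -3.098]
ft_force: [0.6, 0.2, 0.7]
grip_width: -0.004
```

>>> {"api": "drive_tool", "payload": {
  "increments": [
    [0, -0.005, 0, 0, 0, 0, 1],
    [0, -0.01, 0, 0, 0, 0, 1],
    [0, -0.015, 0, 0, 0, 0, 1],
    [0, -0.02, 0, 0, 0, 0, 1],
    [0, -0.02, 0, 0, 0, 0, 1]
  ]
}}

```text
clock: 8.33
eef_pos: [0.5415, 0.1546, 0.0954]
orientation: [3.142, 0.0, -3.096]
ft_force: [-0.2, -0.1, -0.5]
grip_width: 0.002
```

>>> {"api": "drive_tool", "payload": {
  "increments": [
    [0, -0.006, 0, 0, 0, 0, 1],
    [0, -0.012, 0, 0, 0, 0, 1],
    [0, -0.018, 0, 0, 0, 0, 1],
    [0, -0.024, 0, 0, 0, 0, 1],
    [0, -0.03, 0, 0, 0, 0, 1],
    [0, -0.036, 0, 0, 0, 0, 1]
  ]
}}

```text
clock: 8.83
eef_pos: [0.5421, 0.1404, 0.0952]
orientation: [3.141, 0.0, -3.096]
ft_force: [-0.3, 0.6, 1.1]
grip_width: -0.004
```

>>> {"api": "drive_tool", "payload": {
  "increments": [
    [0, -0.006, 0, 0, 0, 0, 1],
    [0, -0.012, 0, 0, 0, 0, 1],
    [0, -0.018, 0, 0, 0, 0, 1],
    [0, -0.024, 0, 0, 0, 0, 1]
  ]
}}

```text
clock: 9.17
eef_pos: [0.5425, 0.1306, 0.0952]
orientation: [3.142, 0.0, -3.096]
ft_force: [0.5, 1.2, 1.5]
grip_width: 0.001
```

>>> {"api": "drive_tool", "payload": {
  "increments": [
    [0, -0.007, 0, 0, 0, 0, 1],
    [0, -0.014, 0, 0, 0, 0, 1],
    [0, -0.021, 0, 0, 0, 0, 1],
    [0, -0.028, 0, 0, 0, 0, 1],
    [0, -0.035, 0, 0, 0, 0, 1]
  ]
}}

```text
clock: 9.58
eef_pos: [0.5431, 0.1165, 0.0951]
orientation: [-3.141, -0.0, -3.096]
ft_force: [0.2, 1.1, 1.2]
grip_width: 0.004
```

```bash
python3 - <<'E'
from h import *
from station import *
im=eyes.get_image("scene");cv2.imwrite("pics/s2.png",cv2.resize(im["color"][120:300,200:420],None,fx=3,fy=3))
E
```

```text
(no output)
```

View pics/s2.png

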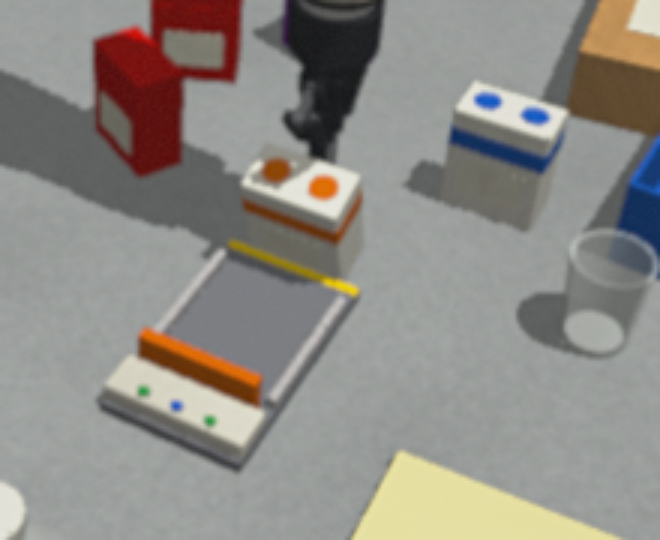

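The scene crop shows the cassette tilting over the stop, top edge at crop (300,190), pushed from behind by the fingers. I'll keep going slowly.

>>> {"api": "drive_tool", "payload": {
  "increments": [
    [0, -0.007, 0, 0, 0, 0, 1],
    [0, -0.014, 0, 0, 0, 0, 1],
    [0, -0.021, 0, 0, 0, 0, 1],
    [0, -0.028, 0, 0, 0, 0, 1],
    [0, -0.035, 0, 0, 0, 0, 1]
  ]
}}

```text
clock: 10.05
eef_pos: [0.5437, 0.1025, 0.0951]
orientation: [-3.141, -0.0, -3.096]
ft_force: [0.1, 0.3, -0.1]
grip_width: -0.0
```

>>> {"api": "drive_tool", "payload": {
  "increments": [
    [0, -0.007, 0, 0, 0, 0, 1],
    [0, -0.014, 0, 0, 0, 0, 1],
    [0, -0.021, 0, 0, 0, 0, 1],
    [0, -0.028, 0, 0, 0, 0, 1]
  ]
}}

```text
clock: 10.38
eef_pos: [0.5442, 0.0913, 0.0951]
orientation: [-3.142, -0.0, -3.096]
ft_force: [0.2, 0.2, -0.1]
grip_width: -0.002
```

>>> {"api": "drive_tool", "payload": {
  "increments": [
    [0, 0, 0, 0, 0, 0, 1],
    [0, 0, 0, 0, 0, 0, 1],
    [0, 0, 0, 0, 0, 0, 1],
    [0, 0, 0, 0, 0, 0, 1]
  ]
}}

```text
clock: 10.72
eef_pos: [0.5442, 0.0918, 0.0951]
orientation: [3.142, -0.0, -3.096]
ft_force: [0.4, 1.2, 0.2]
grip_width: 0.002
```

```bash
python3 - <<'E'
from h import *
from station import *
im=eyes.get_image("scene");cv2.imwrite("pics/s3.png",cv2.resize(im["color"][120:300,200:420],None,fx=3,fy=3))
E
```

```text
(no output)
```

View pics/s3.png

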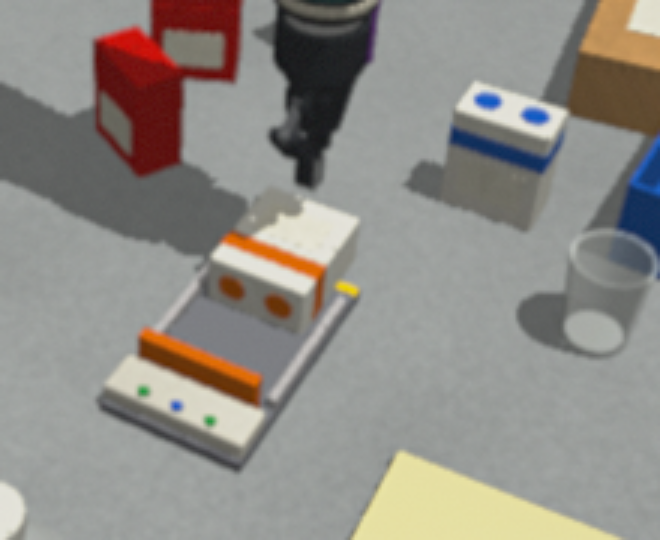

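It lies flat on the bed between the rails, discs at crop (231,287) and (278,306). Next the fingers back off, go down and come in behind the underside.

>>> {"api": "drive_tool", "payload": {
  "increments": [
    [0, 0.05, 0, 0, 0, 0, 1],
    [0, 0.12, 0, 0, 0, 0, 1],
    [0, 0.15, 0, 0, 0, 0, 1],
    [0, 0.15, 0.05, 0, 0, 0, 1],
    [0, 0.15, 0.11, 0, 0, 0, 1],
    [0, 0.15, 0.16, 0, 0, 0, 1],
    [0, 0.15, 0.17, 0, 0, 0, 1],
    [0, 0.15, 0.17, 0, 0, 0, 1]
  ]
}}

```text
clock: 11.43
eef_pos: [0.5407, 0.1515, 0.0263]
orientation: [-3.141, -0.002, -3.096]
ft_force: [0.8, 0.1, -0.4]
grip_width: 0.0
```

>>> {"api": "drive_tool", "payload": {
  "increments": [
    [0, -0.02, 0, 0, 0, 0, 1],
    [0, -0.04, 0, 0, 0, 0, 1],
    [0, -0.06, 0, 0, 0, 0, 1],
    [0, -0.08, 0, 0, 0, 0, 1],
    [0, -0.1, 0, 0, 0, 0, 1],
    [0, -0.12, 0, 0, 0, 0, 1]
  ]
}}

```text
clock: 11.93
eef_pos: [0.5441, 0.1029, 0.0277]
orientation: [3.141, 0.001, -3.096]
ft_force: [-0.1, 5.0, 3.6]
grip_width: -0.006
```

>>> {"api": "drive_tool", "payload": {
  "increments": [
    [0, -0.014, 0, 0, 0, 0, 1],
    [0, -0.028, 0, 0, 0, 0, 1],
    [0, -0.042, 0, 0, 0, 0, 1],
    [0, -0.056, 0, 0, 0, 0, 1]
  ]
}}

```text
clock: 12.27
eef_pos: [0.5447, 0.0809, 0.0272]
orientation: [3.141, -0.0, -3.096]
ft_force: [-0.6, 4.9, 4.3]
grip_width: -0.002
```

>>> {"api": "drive_tool", "payload": {
  "increments": [
    [0, -0.014, 0, 0, 0, 0, 1],
    [0, -0.028, 0, 0, 0, 0, 1],
    [0, -0.042, 0, 0, 0, 0, 1],
    [0, -0.056, 0, 0, 0, 0, 1],
    [0, -0.066, 0, 0, 0, 0, 1],
    [0, -0.07, 0, 0, 0, 0, 1]
  ]
}}

```text
clock: 12.77
eef_pos: [0.5459, 0.0526, 0.0271]
orientation: [-3.141, -0.0, -3.097]
ft_force: [0.4, 4.4, 3.9]
grip_width: 0.0
```

>>> {"api": "drive_tool", "payload": {
  "increments": [
    [0, -0.004, 0, 0, 0, 0, 1],
    [0, -0.008, 0, 0, 0, 0, 1],
    [0, -0.012, 0, 0, 0, 0, 1]
  ]
}}

```text
clock: 13.02
eef_pos: [0.5461, 0.0485, 0.0271]
orientation: [-3.142, -0.0, -3.096]
ft_force: [-0.3, 4.2, 2.4]
grip_width: -0.001
```

```bash
python3 - <<'E'
from h import *
from station import *
im=eyes.get_image("scene");cv2.imwrite("pics/s4.png",cv2.resize(im["color"][120:300,200:420],None,fx=3,fy=3))
s=state();print(s["eef_pos"],s["ft_force"])
E
```

```text
[0.54612124 0.04824718 0.02708745] [-0.53225523  2.94815322  2.97020765]
```

View pics/s4.png

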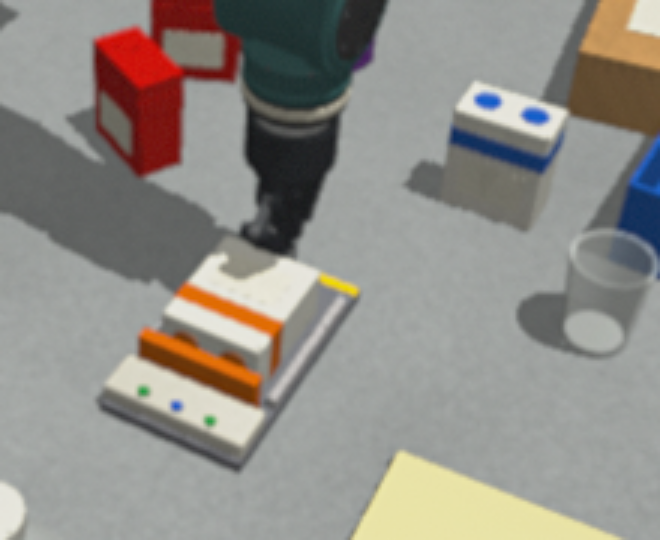

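The cassette lies square in the channel, with a gap still left to the seat. I'll advance slowly and watch the force, which is about 4 N of sliding friction so far.

>>> {"api": "drive_tool", "payload": {
  "increments": [
    [0, -0.003, 0, 0, 0, 0, 1],
    [0, -0.006, 0, 0, 0, 0, 1],
    [0, -0.009, 0, 0, 0, 0, 1],
    [0, -0.012, 0, 0, 0, 0, 1]
  ]
}}

```text
clock: 13.4
eef_pos: [0.5464, 0.0436, 0.0271]
orientation: [-3.142, -0.0, -3.096]
ft_force: [-0.4, 3.3, 2.3]
grip_width: 0.0
```

>>> {"api": "drive_tool", "payload": {
  "increments": [
    [0, -0.002, 0, 0, 0, 0, 1],
    [0, -0.004, 0, 0, 0, 0, 1],
    [0, -0.006, 0, 0, 0, 0, 1]
  ]
}}

```text
clock: 13.65
eef_pos: [0.5464, 0.0412, 0.0271]
orientation: [-3.142, -0.0, -3.096]
ft_force: [-0.2, 3.2, 1.4]
grip_width: -0.001
```

>>> {"api": "drive_tool", "payload": {
  "increments": [
    [0, -0.002, 0, 0, 0, 0, 1],
    [0, -0.004, 0, 0, 0, 0, 1]
  ]
}}

```text
clock: 13.82
eef_pos: [0.5466, 0.0396, 0.0271]
orientation: [-3.142, -0.0, -3.096]
ft_force: [0.2, 3.7, 1.3]
grip_width: 0.0
```

>>> {"api": "drive_tool", "payload": {
  "increments": [
    [0, -0.002, 0, 0, 0, 0, 1],
    [0, -0.004, 0, 0, 0, 0, 1]
  ]
}}

```text
clock: 13.98
eef_pos: [0.5466, 0.038, 0.0271]
orientation: [-3.142, -0.0, -3.096]
ft_force: [0.1, 2.4, 1.5]
grip_width: -0.001
```

>>> {"api": "drive_tool", "payload": {
  "increments": [
    [0, -0.001, 0, 0, 0, 0, 1],
    [0, -0.002, 0, 0, 0, 0, 1]
  ]
}}

```text
clock: 14.15
eef_pos: [0.5467, 0.0373, 0.0271]
orientation: [-3.142, -0.0, -3.096]
ft_force: [0.1, 3.2, 1.0]
grip_width: -0.004
```

>>> {"api": "drive_tool", "payload": {
  "increments": [
    [0, -0.001, 0, 0, 0, 0, 1],
    [0, -0.002, 0, 0, 0, 0, 1]
  ]
}}

```text
clock: 14.32
eef_pos: [0.5467, 0.0365, 0.0271]
orientation: [-3.142, -0.0, -3.096]
ft_force: [-0.4, 2.9, 0.6]
grip_width: 0.001
```

>>> {"api": "drive_tool", "payload": {
  "increments": [
    [0, -0.001, 0, 0, 0, 0, 1],
    [0, -0.002, 0, 0, 0, 0, 1]
  ]
}}

```text
clock: 14.48
eef_pos: [0.5467, 0.0357, 0.0271]
orientation: [-3.142, -0.0, -3.096]
ft_force: [-0.9, 3.2, 0.6]
grip_width: -0.003
```

>>> {"api": "drive_tool", "payload": {
  "increments": [
    [0, -0.001, 0, 0, 0, 0, 1],
    [0, -0.002, 0, 0, 0, 0, 1]
  ]
}}

```text
clock: 14.65
eef_pos: [0.5468, 0.0349, 0.0271]
orientation: [3.142, -0.0, -3.096]
ft_force: [0.8, 3.0, -0.6]
grip_width: -0.005
```

>>> {"api": "drive_tool", "payload": {
  "increments": [
    [0, -0.001, 0, 0, 0, 0, 1],
    [0, -0.002, 0, 0, 0, 0, 1],
    [0, -0.003, 0, 0, 0, 0, 1]
  ]
}}

```text
clock: 14.9
eef_pos: [0.5468, 0.0337, 0.0271]
orientation: [-3.142, -0.0, -3.096]
ft_force: [-0.1, 3.2, 0.5]
grip_width: -0.002
```

>>> {"api": "drive_tool", "payload": {
  "increments": [
    [0, -0.001, 0, 0, 0, 0, 1],
    [0, -0.002, 0, 0, 0, 0, 1],
    [0, -0.003, 0, 0, 0, 0, 1]
  ]
}}

```text
clock: 15.15
eef_pos: [0.5466, 0.0332, 0.0272]
orientation: [3.14, -0.0, -3.096]
ft_force: [-3.3, 10.6, 2.2]
grip_width: -0.001
```

Contact: the hand force jumped to 10.6 N, so roughly 7.5 N on the seat. I'll add a little and hold.

>>> {"api": "drive_tool", "payload": {
  "increments": [
    [0, -0.0005, 0, 0, 0, 0, 1],
    [0, -0.0008, 0, 0, 0, 0, 1]
  ]
}}

```text
clock: 15.32
eef_pos: [0.5465, 0.0331, 0.0271]
orientation: [3.14, -0.001, -3.096]
ft_force: [-2.5, 11.0, 2.6]
grip_width: 0.002
```

>>> {"api": "drive_tool", "payload": {
  "increments": [
    [0, -0.0008, 0, 0, 0, 0, 1],
    [0, -0.0008, 0, 0, 0, 0, 1]
  ]
}}

```text
clock: 15.48
eef_pos: [0.5464, 0.0331, 0.0271]
orientation: [3.139, -0.001, -3.096]
ft_force: [-3.6, 12.1, 3.5]
grip_width: 0.003
```

>>> {"api": "drive_tool", "payload": {
  "increments": [
    [0, 0, 0, 0, 0, 0, 1],
    [0, 0, 0, 0, 0, 0, 1],
    [0, 0, 0, 0, 0, 0, 1],
    [0, 0, 0, 0, 0, 0, 1],
    [0, 0, 0, 0, 0, 0, 1],
    [0, 0, 0, 0, 0, 0, 1],
    [0, 0, 0, 0, 0, 0, 1]
  ]
}}

```text
clock: 16.07
eef_pos: [0.5464, 0.0331, 0.0271]
orientation: [3.139, -0.001, -3.095]
ft_force: [-3.9, 12.5, 3.6]
grip_width: -0.0
```

Held for more than 0.5 s at about 12.5 N at the hand. Now I'll retract and check.

>>> {"api": "drive_tool", "payload": {
  "increments": [
    [0, 0.01, 0, 0, 0, 0, 1],
    [0, 0.04, 0, 0, 0, 0, 1],
    [0, 0.1, 0, 0, 0, 0, 1],
    [0, 0.2, 0, 0, 0, 0, 1],
    [0, 0.2, -0.1, 0, 0, 0, 1],
    [0, 0.2, -0.2, 0, 0, 0, 1],
    [0, 0.2, -0.3, 0, 0, 0, 1],
    [0, 0.2, -0.3, 0, 0, 0, 1]
  ]
}}

```text
clock: 16.73
eef_pos: [0.546, 0.1128, 0.1541]
orientation: [-3.141, 0.009, -3.096]
ft_force: [1.5, -0.0, 0.5]
grip_width: -0.002
```

```bash
python3 - <<'E'
from h import *
from station import *
im=eyes.get_image("scene");a=cv2.resize(im["color"][120:300,200:420],(396,324))
w=eyes.get_image("wrist");t=eyes.get_image("top")
b=cv2.resize(t["color"][110:270,140:335],(396,324))
cv2.imwrite("pics/f.png",np.hstack([a,b]))
s=state();print(s["eef_pos"],s["ft_force"],s["clock"])
# end of white top surface (z=.062): far corners in top view; orange band orientation
for q,ce,r in blobs(mask(t,(5,130,120),(20,255,255),(225,140,310,210)),15): print(q,ce,ray(t,[ce],.062)[0],ray(t,cv2.boxPoints(r),.062)[:,:2].round(4).tolist())
E
```

```text
[0.54331095 0.11218671 0.1471385 ] [ 0.087328    0.25965051 -0.66850974] 16.8833
[284 158   6  32 107] [286.46728972 173.23364486] [ 0.54948535 -0.09750331  0.062     ] [[0.6002, -0.0896], [0.6008, -0.1004], [0.4975, -0.1054], [0.4969, -0.0946]]
[273 161   7  28 159] [275.77987421 174.6163522 ] [ 0.54549397 -0.06214255  0.062     ] [[0.5907, -0.0508], [0.5916, -0.0696], [0.5013, -0.0732], [0.5005, -0.0546]]
```

View pics/f.png

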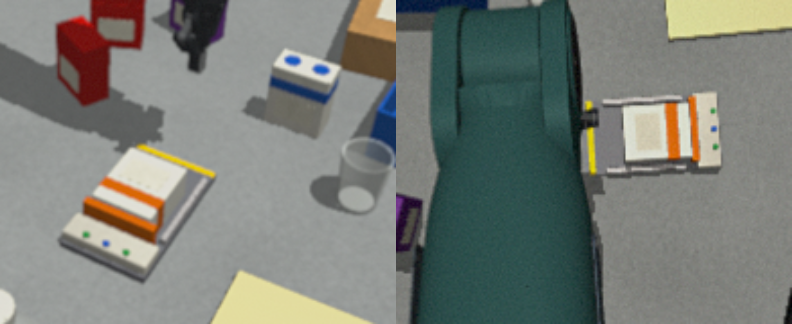

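The final view shows the cassette flat and square, flush to the orange plate. The band centre at y=-0.062 puts the top face at about 171 mm past the stop, and the fingers are clear.

>>> {"api": "drive_tool", "payload": {
  "increments": [
    [0, 0, 0, 0, 0, 0, 1],
    [0, 0, 0, 0, 0, 0, 1],
    [0, 0, 0, 0, 0, 0, 1]
  ]
}}

```text
clock: 17.13
eef_pos: [0.5428, 0.1118, 0.1462]
orientation: [-3.141, -0.002, -3.096]
ft_force: [0.8, -0.4, 0.7]
grip_width: 0.004
```

```bash
python3 -c "
from station import workorder;print(workorder.close_job())"
```

```text
the job is handed in; nothing more can be done
None
```

The orange-banded cassette is lying on the tray with its top face against the seat plate, and the job is handed in at about 17 s (no verdict is reported).

- **Standing and tipping:** I stood it square and centred against the stop, released it, and tipped it over with closed fingers. The readings between moves stayed within about 1.5 N. It landed flat between the rails.
- **Seating:** I slid it until I felt the plate, then held about 12 to 12.5 N at the hand for over half a second. Less the roughly 3 N of sliding friction, that is about 9 N on the seat, estimated rather than measured there.
- **Last checks:** The top face sits about 171 mm past the stop, square to within about 1°, and the fingers are clear. In the final scene picture the blue-banded cassette looks unmoved. The arm never went near the tube rack and jug, but they were outside the final crops, so I did not re-check them by image.
- **Disagreements:** No check failed. The only one was about 1 to 2 mm between the top and wrist cameras on where the stop is, which contact settled.

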